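Find the complete converter module by weight and hold it up to the scanner

ROBOT

A 6-joint arm with a two-finger parallel gripper is mounted at the origin on the work surface. World frame = base frame: x ahead of the robot, y to its left, z up, the work surface at z = 0. Lengths are in m, angles in degrees, forces in N, time in s.
With the tool pointing down it reaches from about 0.3 to 0.875 m from the base axis. Payload 6.4 kg.
Tool frame: the origin (TCP) lies at the very end of the fingers, on their centre line; the grasp point (between the pads) lies 19 mm behind it; z points along the fingers, y is the line along which they close (so a half turn about z gives the same grasp; the last joint's range is limited). The gripper opens to 85 mm and grips with 20 to 120 N. Pads are 22 mm wide; open, the fingers measure 114 mm over their backs; the gripper's body (76 mm by 85 mm) begins 54 mm behind the grasp point. The pads swing forward as they close: fully open they stand 13 mm farther back than shut.
Start: joints at [-84.357, 10.359, 92.074, -0, 77.567, -11.82], TCP at [0.173, -0.549, 0.231] pointing down, gripper open.
Joint ranges: [-171.53, 171.53], [-51.25, 118.39], [17.06, 147.69], [-65.23, 245.23], [0, 150.52], [-178.68, 178.68]. Speed limits (degrees/s): [147.25, 147.25, 172.46, 180, 180, 180].

INTERFACE

Orientations are given as a 3x3 rotation matrix whose columns are the frame's x, y, z axes.
In Python, from rig import get_obs, grab_frame, close_job gives the robot as it stands. The module is installed in compiled form; this text tells all that it offers.
- The arm moves only by the tool play_rows, never from a script. Its argument "increments" is a list of rows, each a list of 2 entries, a list of its own where there are three numbers: the shift along the tool's x, y, z scaled (see below), then the turn, a rotation vector about the tool's x, y, z scaled (see below). In form: [[[dx, dy, dz], [rx, ry, rz]], ...]. A call has 1 to 20 rows; each row shifts and turns the commanded pose from where the row before left it, along the tool's axes as they then stand; what a row does not reach is not made up. The controller multiplies each number of a shift by 5 cm and each number of a turn by 60 degrees. A row lasts 1/12 s, in which the tool goes at most 41.7 mm and 7.16 degrees, less where a joint would pass 70% of its speed; a pose out of reach is approached as far as the arm can. A call with a number of a shift or a turn outside -1 to 1 is refused whole. A call with a gripper value outside its range is refused whole. "grip" is the finger opening in mm, from 0 to 85.4, set as the call begins (left out, the last holds). The fingers move at their own pace and stop on an object; "force" is the grip in N (left out, the last holds). Time passes only in rows, so rows that do not move let the fingers close. It gives the time, the measured TCP pose, the force, the opening and the grip force at its end, in the units of the state.
- get_obs(): the state, without advancing time (a new reading comes with each control period).
- grab_frame(name): name is "scene" or "top" or "wrist"; returns a dict with "color" (384x512x3 uint8, red, green, blue), "camera_matrix" (3x3 intrinsics, pixels), "R" (3x3) and "t" (3): a world point X has camera coordinates R X + t. Camera axes: x right, y down, z forward; pixel columns grow to the right and rows downward; lengths in m; the calibration is good to about 2 mm. The wrist camera is an equidistant fisheye: a pixel r from the principal point sees the ray r / f radians off the axis. A picture is of the moment at which its call begins. There is no depth.
- close_job(): hands the job in; it is judged then, once.
The state is a dict: "clock": time; "joints": joint angles; "joint_vel": joint speeds; "tau": joint torques, N m; "tool_pos": TCP position; "tcp_rot": TCP orientation; "force": force on the tool from outside, world axes, zero at the start; "ft_torque": the same for the moment, N m; "grip_width": finger opening in m; "gripper_force": force on a finger pad.
Only numpy, scipy, OpenCV 4.12 (cv2) and the standard library are available. Lean on these libraries where they do the work, as an engineer would, in place of code of your own. Each camera call takes 0.05 s, during which the arm holds its last target. There are 200 camera calls.

TASK

One of the two look-alike converter modules in the tray has already been gutted. Lift the left one (robot's left) clear of the tray to feel its weight, set it gently back standing in the tray, then lift the right one and compare. Hold the heavier, complete one up to the scanner with its label square to the window, about 10 cm away and level with it, and finish still holding it there, with the lighter one standing in the tray and nothing else on the bench disturbed.

Things in the scene. Friction and masses are not known exactly. Their poses are not given: they have to be found in the camera images.
- mid_a (a point): centre (22.5 mm up) of the left converter module: closed finned aluminium box 110 long x 60 wide x 45 mm high, upright in the tray. x: along its length to the labelled end; y: across its width (flat flanks to grip, 60 mm apart); z up. It balances when held at the middle. It lies towards +y.
- mid_b (a point): centre (22.5 mm up) of the right converter module: closed finned aluminium box 110 long x 60 wide x 45 mm high, upright in the tray. x: along its length to the labelled end; y: across its width (flat flanks to grip, 60 mm apart); z up. It balances when held at the middle. It lies towards -y.
- module_a: the left module; origin at the centre of its underside, axes as its centre's. A black terminal block sticks out 12 mm at the unlabelled (-x) end, 10 to 26 mm up. The insides can shift by about 1 mm. Either module may be the heavy one: the gutted one weighs about 0.2 kg, the complete one at least 0.18 kg more
- module_b: the right module; origin at the centre of its underside, axes as its centre's. A black terminal block sticks out 12 mm at the unlabelled (-x) end, 10 to 26 mm up. The insides can shift by about 1 mm. Either module may be the heavy one: the gutted one weighs about 0.2 kg, the complete one at least 0.18 kg more
- label_a (a point): centre of the white serial label with printed bars (40 x 26 mm) on the +x end of the left module: 56 mm along x from the module's centre and 1.5 mm below it; x points straight out of the label
- label_b (a point): centre of the white serial label with printed bars (40 x 26 mm) on the +x end of the right module: 56 mm along x from the module's centre and 1.5 mm below it; x points straight out of the label
- tray: shallow grey plastic tray, fixed to the bench, 250 (x) x 370 (y) mm outside, rim 18 mm high, walls and floor 4 mm thick; origin at the centre of its underside on the bench; the modules stand on its floor, 4 mm above the origin
- scanner: black hands-free label scanner on a round weighted stand (base 100 mm across), fixed; head 74 wide x 50 deep x 84 mm high, 98 to 182 mm above the bench, with a grey front frame; origin at the centre of the base on the bench; its window looks along its own -x, x points away behind it
- window (a point): centre of the scanner's dark window, 26 mm in front of the stand's axis, 140 mm above the bench; axes as the scanner's
- scan_spot (a point): the point 100 mm straight in front of the scanner's window at window height (140 mm above the bench), where the label's centre belongs; axes as the scanner's: a module whose x axis points as this x axis shows its label squarely to the window
- screwdriver: bystander: green-handled screwdriver lying on the bench, 200 mm long; origin on its underside
- carton: bystander: closed white carton 85 x 150 x 32 mm; origin at the centre of its underside
- fan: bystander: black 80 x 80 x 25 mm axial fan lying flat; origin at the centre of its underside
Not all that is in view belongs to the job. What is shaped like the module_a but green or yellow is not meant.

How it is judged:
By the outcome, as a careful person would: the job done as asked, in the order asked, and still so for the second after the job is handed in, while the arm keeps its last pose, push and grip.
It also fails if it takes over 67 s, if anything falls off the work surface, if the arm or the gripper's body presses on something with over 40 N, if the wrist force passes 120 N, or if a joint passes its speed limit or range.

## Working session

There is one attempt and no reset: what is moved stays moved. The work goes in short steps, Python scripts to look and compute and a tool call to move; the robot and the scene stay as the last step left them, time stands still between calls to the robot, and variables do not carry over. Pictures are saved under pics/ and viewed, at most 10 in all, crops included, and the job is handed in when it is done.

Besides the shell and the picture viewer there is one more tool, called by a JSON object that holds its "method" and its "body". play_rows: Moves the arm, as the interface text tells. Its arguments: {"type":"object","properties":{"increments":{"type":"array"},"grip":{"type":"number"},"force":{"type":"number"}},"required":["increments"]}

```bash
mkdir -p pics; python3 - <<'E'
from rig import *
import cv2,numpy as np,pickle
d={}
for n in ("scene","top"):
    f=grab_frame(n); d[n]=f; cv2.imwrite(f"pics/{n}0.png",cv2.resize(f["color"][:,:,::-1],(800,600),interpolation=cv2.INTER_CUBIC))
    print(n,f["camera_matrix"],f["R"],f["t"])
pickle.dump(d,open("f0.pkl","wb"))
o=get_obs();print(o)
E
```

```text
scene [[440.77905256   0.         262.09872526]
 [  0.         440.77905256 191.3950941 ]
 [  0.           0.           1.        ]] [[-0.16591302  0.98592069 -0.02081498]
 [ 0.63859463  0.09133224 -0.76410426]
 [-0.75144512 -0.14006718 -0.64475687]] [ 0.01551114 -0.24542083  1.7602895 ]
top [[478.17706849   0.         263.08327782]
 [  0.         478.17706849 202.76939753]
 [  0.           0.           1.        ]] [[-1.45592605e-02 -9.99893782e-01 -6.73322974e-04]
 [-9.82410407e-01  1.44300585e-02 -1.86176167e-01]
 [ 1.86166107e-01 -2.04910782e-03 -9.82516148e-01]] [0.0459194  0.52443218 1.59438137]
{'clock': 0.1, 'joints': array([-8.43561893e+01,  1.03981535e+01,  9.21240219e+01, -3.00254619e-05,
        7.75679396e+01, -1.18209306e+01]), 'joint_vel': array([ 0.06186957, -0.18434646, -0.1421209 ,  0.11122499,  0.04196216,
       -0.0648701 ]), 'tau': array([ 7.08100397e-04, -4.45876372e+01, -3.52239168e+01, -3.58503303e-04,
        4.14141672e-03,  9.07883134e-06]), 'tool_pos': array([ 0.17252867, -0.5480006 ,  0.23048524]), 'tcp_rot': array([[ 9.53901810e-01,  3.00118831e-01, -1.55184859e-04],
       [ 3.00118699e-01, -9.53900580e-01,  1.56512913e-03],
       [ 3.21693799e-04, -1.53955339e-03, -9.99998763e-01]]), 'force': array([-0.74407819,  0.52001567,  0.09150907]), 'ft_torque': array([ 0.00112513,  0.01901901, -0.01853015]), 'gripper_force': 0.0, 'grip_width': 0.08547072333355854}
```

View pics/top0.png

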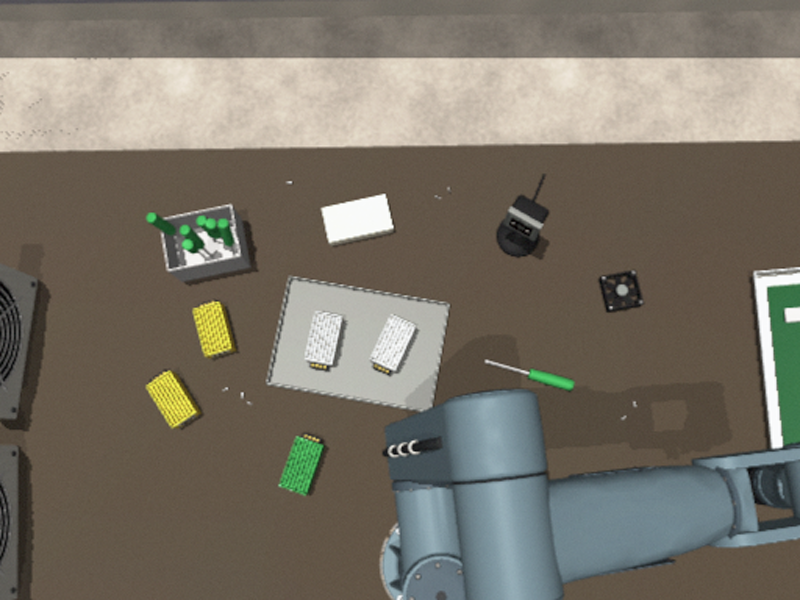

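View pics/scene0.png

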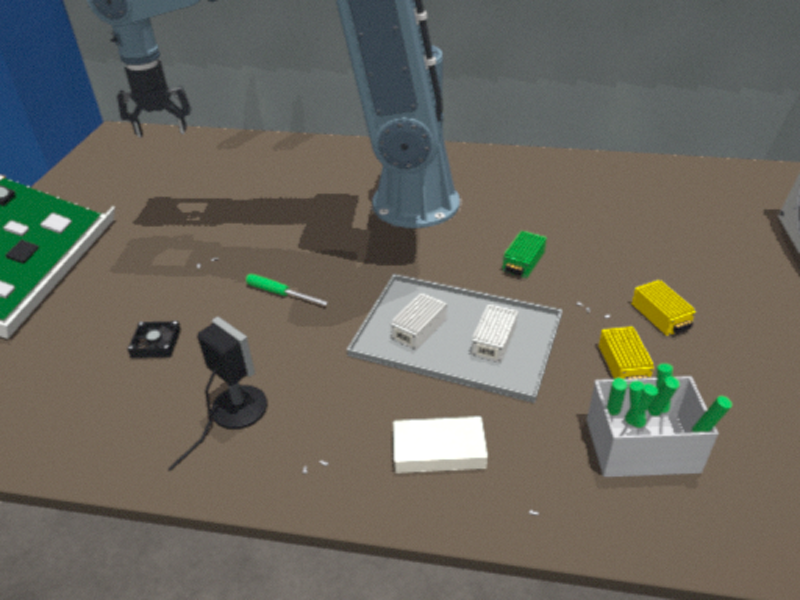

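The top view shows module a at (323,338), module b at (394,343) and the scanner at (522,225), with the modules' black terminals towards the robot. Next I'll enlarge the crops.

```bash
python3 - <<'E'
import cv2,numpy as np,pickle
d=pickle.load(open("f0.pkl","rb"))
t=d["top"]["color"][:,:,::-1]; s=d["scene"]["color"][:,:,::-1]
a=cv2.resize(t[190:245,185:285],(800,440),interpolation=cv2.INTER_CUBIC)
cv2.imwrite("pics/cropa.png",a)
b=cv2.resize(t[110:170,310:360],(400,480),interpolation=cv2.INTER_CUBIC)
c=cv2.resize(s[195:275,120:180],(360,480),interpolation=cv2.INTER_CUBIC)
cv2.imwrite("pics/cropb.png",np.hstack([b,c]))
E
```

```text
(no output)
```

View pics/cropa.png

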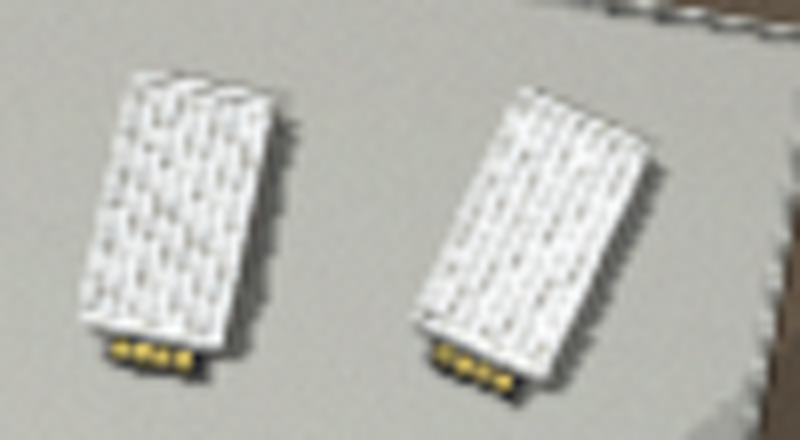

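View pics/cropb.png

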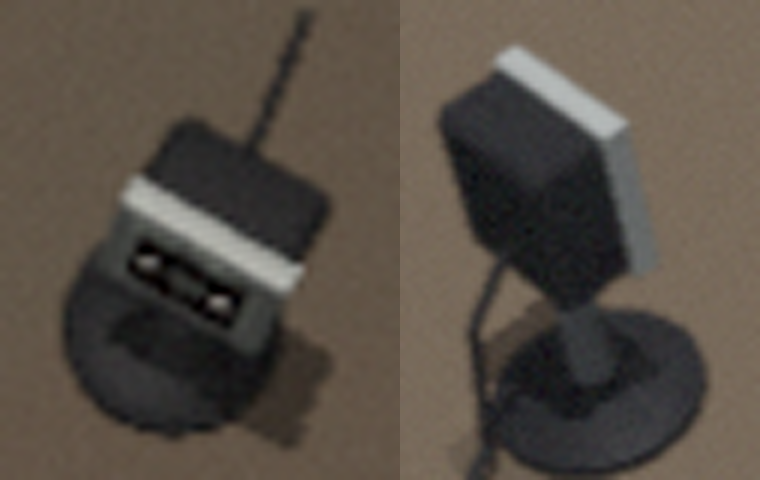

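```bash
cat > h.py <<'E'
import numpy as np,pickle
from scipy.optimize import least_squares
d=pickle.load(open("f0.pkl","rb"))
def proj(n,X):
    f=d[n]; c=np.atleast_2d(X)@f["R"].T+f["t"]; p=c@f["camera_matrix"].T; return p[:,:2]/p[:,2:]
def pts(p,L):
    L=np.asarray(L,float); c,s=np.cos(p[2]),np.sin(p[2])
    return np.c_[p[0]+c*L[:,0]-s*L[:,1],p[1]+s*L[:,0]+c*L[:,1],L[:,2]]
def fit(groups,x0):
    f=lambda p:np.concatenate([(proj(n,pts(p,L))-uv).ravel() for n,L,uv in groups])
    r=least_squares(f,x0,loss="soft_l1"); return r.x,f(r.x)
E
python3 - <<'E'
from h import *
q=lambda uv,s,x,y:(np.array(uv)+.5)/s-.5+[x,y]
L=[[.055,.03,.049],[.055,-.03,.049],[-.055,-.03,.049],[-.055,.03,.049]]
for n,uv in (("a",[(130,73),(275,95),(222,347),(82,320)]),("b",[(522,88),(652,143),(547,380),(415,318)])):
    p,r=fit([("top",L,q(uv,8,185,190))],[.5,0,-.3]); print(n,p[:2],np.degrees(p[2]),r.round(2))
H=.182
p,r=fit([("top",[[-.026,.037,H],[-.026,-.037,H],[.024,.037,H],[.024,-.037,H]],q([(120,203),(290,293),(180,115),(333,200)],8,310,110)),
 ("scene",[[-.026,.037,H],[-.026,-.037,H],[-.026,.037,.098]],q([(628,125),(515,45),(657,268)],6,120-400/6,195))],[.75,-.2,-.4])
print("sc",p[:2],np.degrees(p[2]),r.round(2))
c,s=np.cos(p[2]),np.sin(p[2]); print("spot",p[:2]-.126*np.array([c,s]))
print("basepix",((proj("top",[[*p[:2],0.01]])-[310,110]+.5)*8),((proj("scene",[[*p[:2],0.01]])-[120,195]+.5)*6+[400,0]))
E
```

```text
a [0.48340098 0.23164284] -10.858105691855414 [ 0.5  -0.15 -0.52  0.07 -0.09 -0.12  0.11  0.2 ]
b [0.47097741 0.0791622 ] -24.856894005631975 [ 0.15 -0.   -0.16  0.11 -0.21 -0.36  0.21  0.24]
sc [ 0.72213042 -0.20856715] -31.850708471728883 [-0.17  0.35 -1.48  0.4  -0.07 -1.23  0.68 -0.67 -0.78 -0.48  0.48  0.46
 -0.13 -1.4 ]
spot [ 0.61510274 -0.14207597]
basepix [[171.40008538 323.73195459]] [[594.34909272 384.41623994]]
```

{"method": "play_rows", "body": {"increments": [[[0, 0, 0], [0, 0, 0.118]], [[0, 0, 0], [0, 0, 0.118]], [[0, 0, 0], [0, 0, 0.118]], [[0, 0, 0], [0, 0, 0.118]], [[0.24, -0.625, 0], [0, 0, 0]], [[0.24, -0.625, 0], [0, 0, 0]], [[0.24, -0.625, 0], [0, 0, 0]], [[0.24, -0.625, 0], [0, 0, 0]], [[0.24, -0.625, 0], [0, 0, 0]], [[0.24, -0.625, 0], [0, 0, 0]], [[0.24, -0.625, 0], [0, 0, 0]], [[0.24, -0.625, 0], [0, 0, 0]], [[0.24, -0.625, 0], [0, 0, 0]], [[0.24, -0.625, 0], [0, 0, 0]], [[0.24, -0.625, 0], [0, 0, 0]], [[0.24, -0.625, 0], [0, 0, 0]], [[0.24, -0.625, 0], [0, 0, 0]], [[0.24, -0.625, 0], [0, 0, 0]]], "grip": 85, "force": 60}}

```text
clock: 1.6
tool_pos: [0.4203, -0.1488, 0.2311]
tcp_rot: [[0.982, -0.188, -0.0], [-0.188, -0.982, 0.0], [-0.0, -0.0, -1.0]]
force: [-0.1, -1.1, 0.9]
grip_width: 0.085
gripper_force: 0.0
```

{"method": "play_rows", "body": {"increments": [[[-0.017, -0.645, 0.1], [0, 0, 0]], [[-0.017, -0.645, 0.1], [0, 0, 0]], [[-0.017, -0.645, 0.1], [0, 0, 0]], [[-0.017, -0.645, 0.1], [0, 0, 0]], [[-0.017, -0.645, 0.1], [0, 0, 0]], [[-0.017, -0.645, 0.1], [0, 0, 0]], [[-0.017, -0.645, 0.1], [0, 0, 0]], [[-0.017, -0.645, 0.1], [0, 0, 0]], [[-0.017, -0.645, 0.1], [0, 0, 0]], [[-0.017, -0.645, 0.1], [0, 0, 0]], [[-0.017, -0.645, 0.1], [0, 0, 0]], [[-0.017, -0.645, 0.1], [0, 0, 0]], [[0, 0, 0], [0, 0, 0]], [[0, 0, 0], [0, 0, 0]]]}}

```text
clock: 2.77
tool_pos: [0.482, 0.2328, 0.1703]
tcp_rot: [[0.983, -0.185, -0.002], [-0.185, -0.983, -0.001], [-0.002, 0.001, -1.0]]
force: [0.1, -0.1, 0.2]
grip_width: 0.085
gripper_force: 0.0
```

```bash
cat >> h.py <<'E'
from rig import *
import cv2
def delta(target,yaw):
    "remaining motion: tool-axis shift units (after the turn) and z-turn units"
    o=get_obs(); R=o["tcp_rot"]; y0=np.degrees(np.arctan2(R[1,0],R[0,0]))
    a=np.radians(yaw); T=np.array([[np.cos(a),np.sin(a),0],[np.sin(a),-np.cos(a),0],[0,0,-1]])
    from scipy.spatial.transform import Rotation as Ro
    print("pos",o["tool_pos"].round(4),"yaw",round(y0,2),"turn",(Ro.from_matrix(R.T@T).as_rotvec(degrees=True)/60).round(4),
     "shift",(T.T@(np.array(target)-o["tool_pos"])/.05).round(3),"F",o["force"].round(2),"M",o["ft_torque"].round(3),"w",round(o["grip_width"],4),"t",o["clock"])
E
python3 - <<'E'
from h import *
delta([.4834,.2316,.16],-10.86)
f=grab_frame("wrist"); pickle.dump(f,open("w1.pkl","wb"))
cv2.imwrite("pics/w1.png",cv2.resize(f["color"][:,:,::-1],(800,600),interpolation=cv2.INTER_CUBIC))
print(f["camera_matrix"],f["R"],f["t"])
E
```

```text
pos [0.482  0.2328 0.1703] yaw -10.68 turn [0.0009 0.0017 0.003 ] shift [0.032 0.018 0.206] F [ 0.1  -0.08  0.23] M [-0.002 -0.026 -0.019] w 0.085 t 2.7667
[[297.31863964   0.         260.49733839]
 [  0.         297.31863964 184.51484023]
 [  0.           0.           1.        ]] [[-1.85544209e-01 -9.82635875e-01  2.89645278e-04]
 [-9.45858128e-01  1.78679599e-01  2.70972326e-01]
 [-2.66318883e-01  5.00033826e-02 -9.62587094e-01]] [0.31736554 0.39627161 0.43695462]
```

View pics/w1.png

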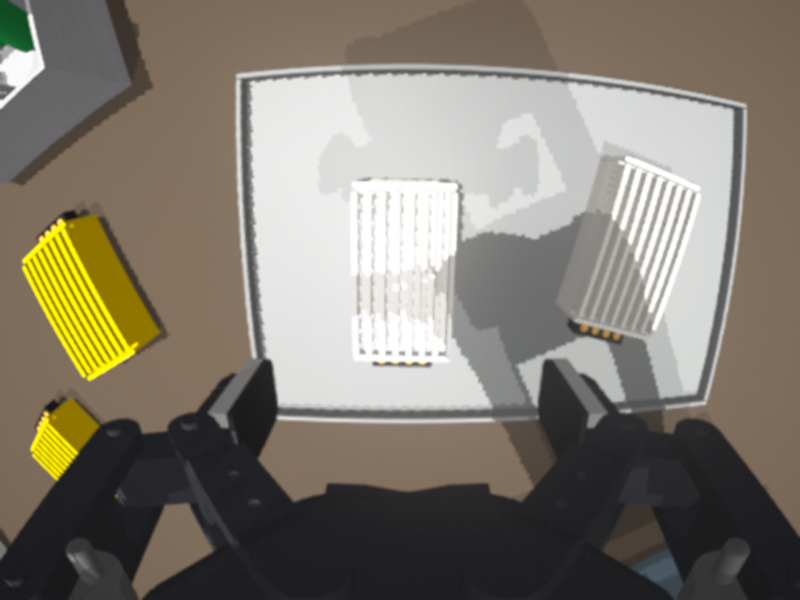

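The wrist view shows module a nearly centred, with its top corners at about (352,183), (459,183), (447,361) and (352,361). I'll fit those.

```bash
cat >> h.py <<'E'
def wproj(f,X):
    c=X@f["R"].T+f["t"]; K=f["camera_matrix"]; r=np.hypot(c[:,0],c[:,1]); th=np.arctan2(r,c[:,2])
    return K[[0,1],[2,2]]+K[0,0]*(th/r)[:,None]*c[:,:2]
def wfit(f,L,uv,x0):
    g=lambda p:(wproj(f,pts(p,L))-uv).ravel()
    r=least_squares(g,x0); print(r.x[:2],np.degrees(r.x[2]),(g(r.x)).round(2)); return r.x
E
python3 - <<'E'
from h import *
f=pickle.load(open("w1.pkl","rb"))
L=np.array([[.055,.03,.049],[.055,-.03,.049],[-.055,-.03,.049],[-.055,.03,.049]])
wfit(f,L,(np.array([(352,182),(459,182),(447,361),(352,361)])+.5)/1.5625-.5,[.48,.23,-.2])
wfit(f,L[:3],(np.array([(625,157),(700,189),(655,338)])+.5)/1.5625-.5,[.47,.08,-.4])
E
```

```text
[0.48521928 0.23433555] -12.262148411349633 [-0.07 -0.97 -0.8   0.81  0.75  0.9   0.19 -0.71]
[0.47110158 0.08133097] -22.616352786408036 [ 0.48  0.29  0.44 -2.56 -0.63  2.44]
```

{"method": "play_rows", "body": {"increments": [[[0.045, 0, 0.25], [0, 0, 0.014]], [[0, 0, 0.3], [0, 0, 0]], [[0, 0, 0.3], [0, 0, 0]], [[0, 0, 0.3], [0, 0, 0]], [[0, 0, 0.3], [0, 0, 0]], [[0, 0, 0.3], [0, 0, 0]], [[0, 0, 0.3], [0, 0, 0]], [[0, 0, 0.3], [0, 0, 0]], [[0, 0, 0.25], [0, 0, 0]], [[0, 0, 0.2], [0, 0, 0]], [[0, 0, 0.2], [0, 0, 0]], [[0, 0, 0.1], [0, 0, 0]], [[0, 0, 0.06], [0, 0, 0]], [[0, 0, 0], [0, 0, 0]], [[0, 0, 0], [0, 0, 0]], [[0, 0, 0], [0, 0, 0]]]}}

```text
clock: 4.15
tool_pos: [0.4857, 0.2313, 0.014]
tcp_rot: [[0.979, -0.203, 0.001], [-0.203, -0.979, 0.0], [0.001, -0.001, -1.0]]
force: [0.5, -0.2, -0.1]
grip_width: 0.0847
gripper_force: 0.0
```

```bash
python3 - <<'E'
from h import *
delta([.4843,.233,.013],-11.5)
f=grab_frame("wrist"); pickle.dump(f,open("w2.pkl","wb"))
cv2.imwrite("pics/w2.png",f["color"][:,:,::-1])
E
```

```text
pos [0.4857 0.2313 0.014 ] yaw -11.68 turn [-0.0005 -0.0012 -0.0031] shift [-0.033 -0.027  0.019] F [ 0.52 -0.24 -0.08] M [-0.027 -0.024  0.024] w 0.0847 t 4.15
```

View pics/w2.png

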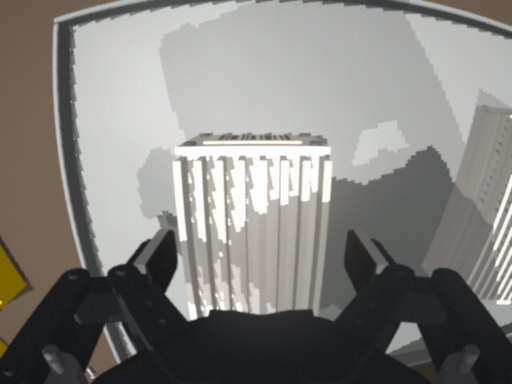

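The fingers straddle module a (edges at columns 175 and 330, pads outside them). Closing now.

{"method": "play_rows", "body": {"increments": [[[0, 0, 0], [0, 0, 0]], [[0, 0, 0], [0, 0, 0]], [[0, 0, 0], [0, 0, 0]], [[0, 0, 0], [0, 0, 0]], [[0, 0, 0], [0, 0, 0]], [[0, 0, 0], [0, 0, 0]], [[0, 0, 0], [0, 0, 0]], [[0, 0, 0], [0, 0, 0]], [[0, 0, 0], [0, 0, 0]], [[0, 0, 0], [0, 0, 0]], [[0, 0, 0], [0, 0, 0]], [[0, 0, 0], [0, 0, 0]]], "grip": 50, "force": 60}}

```text
clock: 5.2
tool_pos: [0.4857, 0.2314, 0.014]
tcp_rot: [[0.979, -0.203, 0.001], [-0.203, -0.979, 0.0], [0.001, -0.001, -1.0]]
force: [-1.5, 1.5, 6.0]
grip_width: 0.059
gripper_force: 65.8
```

```bash
python3 -c "
from h import *
delta([.4843,.233,.013],-11.5)"
```

```text
pos [0.4857 0.2314 0.014 ] yaw -11.69 turn [-0.0007 -0.0011 -0.0032] shift [-0.034 -0.027  0.02 ] F [-1.5   1.54  6.02] M [ 0.126  0.1   -0.008] w 0.059 t 5.2
```

{"method": "play_rows", "body": {"increments": [[[0, 0, -0.05], [0, 0, 0]], [[0, 0, -0.1], [0, 0, 0]], [[0, 0, -0.2], [0, 0, 0]], [[0, 0, -0.25], [0, 0, 0]], [[0, 0, -0.25], [0, 0, 0]], [[0, 0, -0.25], [0, 0, 0]], [[0, 0, -0.25], [0, 0, 0]], [[0, 0, -0.25], [0, 0, 0]], [[0, 0, -0.2], [0, 0, 0]], [[0, 0, -0.15], [0, 0, 0]], [[0, 0, -0.05], [0, 0, 0]], [[0, 0, 0], [0, 0, 0]], [[0, 0, 0], [0, 0, 0]], [[0, 0, 0], [0, 0, 0]], [[0, 0, 0], [0, 0, 0]], [[0, 0, 0], [0, 0, 0]], [[0, 0, 0], [0, 0, 0]]]}}

```text
clock: 6.62
tool_pos: [0.4848, 0.231, 0.1128]
tcp_rot: [[0.979, -0.203, -0.001], [-0.203, -0.979, -0.0], [-0.001, 0.0, -1.0]]
force: [-0.3, -0.7, -2.6]
grip_width: 0.0589
gripper_force: 65.0
```

{"method": "play_rows", "body": {"increments": [[[0, 0, 0], [0, 0, 0]], [[0, 0, 0], [0, 0, 0]]]}}

```text
clock: 6.78
tool_pos: [0.485, 0.2311, 0.1131]
tcp_rot: [[0.979, -0.203, -0.0], [-0.203, -0.979, -0.0], [-0.0, 0.0, -1.0]]
force: [0.5, -0.4, -1.6]
grip_width: 0.0593
gripper_force: 65.0
```

{"method": "play_rows", "body": {"increments": [[[0, 0, 0], [0, 0, 0]], [[0, 0, 0], [0, 0, 0]]]}}

```text
clock: 6.95
tool_pos: [0.4851, 0.2311, 0.1133]
tcp_rot: [[0.979, -0.203, -0.0], [-0.203, -0.979, -0.0], [-0.0, 0.0, -1.0]]
force: [0.7, -0.2, -2.2]
grip_width: 0.059
gripper_force: 65.0
```

```bash
python3 - <<'E'
from h import *
delta([.4857,.2314,.014],-11.69)
f=grab_frame("wrist"); g=grab_frame("scene")["color"]
im=np.hstack([f["color"][:,:,::-1][:, 100:420],cv2.resize(g[130:270,220:370,::-1],(411,384))])
cv2.imwrite("pics/w3.png",im)
E
```

```text
pos [0.4851 0.2311 0.1133] yaw -11.7 turn [ 0.      0.     -0.0001] shift [ 0.011 -0.009  1.985] F [ 0.74 -0.22 -2.21] M [-0.012 -0.067 -0.058] w 0.059 t 6.95
```

View pics/w3.png

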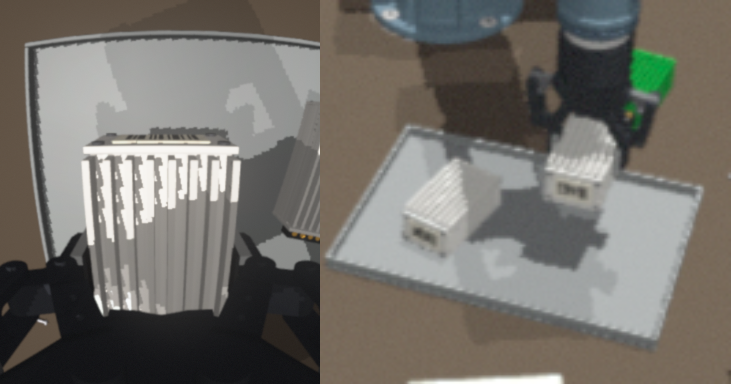

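Module a is held level and weighs about 2.1 N, so it looks like the gutted one. I'll set it back slowly.

{"method": "play_rows", "body": {"increments": [[[0, 0, 0.1], [0, 0, 0]], [[0, 0, 0.2], [0, 0, 0]], [[0, 0, 0.25], [0, 0, 0]], [[0, 0, 0.25], [0, 0, 0]], [[0, 0, 0.25], [0, 0, 0]], [[0, 0, 0.25], [0, 0, 0]], [[0, 0, 0.2], [0, 0, 0]], [[0, 0, 0.15], [0, 0, 0]], [[0, 0, 0.1], [0, 0, 0]], [[0, 0, 0.06], [0, 0, 0]], [[0, 0, 0.05], [0, 0, 0]], [[0, 0, 0.04], [0, 0, 0]], [[0, 0, 0.03], [0, 0, 0]], [[0, 0, 0.02], [0, 0, 0]], [[0, 0, 0.02], [0, 0, 0]], [[0, 0, 0.01], [0, 0, 0]], [[0, 0, 0], [0, 0, 0]], [[0, 0, 0], [0, 0, 0]], [[0, 0, 0], [0, 0, 0]]]}}

```text
clock: 8.63
tool_pos: [0.4851, 0.2311, 0.0144]
tcp_rot: [[0.979, -0.203, 0.0], [-0.203, -0.979, 0.0], [0.0, -0.0, -1.0]]
force: [-1.1, 0.7, -1.6]
grip_width: 0.0595
gripper_force: 65.1
```

```bash
python3 -c "
from h import *
delta([.4857,.2314,.014],-11.69)"
```

```text
pos [0.4851 0.2311 0.0144] yaw -11.7 turn [-0.0001 -0.0002 -0.0002] shift [ 0.01  -0.008  0.008] F [-1.1   0.72 -1.61] M [-0.027 -0.052  0.004] w 0.0595 t 8.6333
```

{"method": "play_rows", "body": {"increments": [[[0, 0, 0.01], [0, 0, 0]], [[0, 0, 0.01], [0, 0, 0]], [[0, 0, 0], [0, 0, 0]], [[0, 0, 0], [0, 0, 0]]]}}

```text
clock: 8.97
tool_pos: [0.4852, 0.2311, 0.014]
tcp_rot: [[0.979, -0.203, 0.0], [-0.203, -0.979, 0.0], [0.0, -0.0, -1.0]]
force: [-3.7, -1.3, 5.3]
grip_width: 0.0595
gripper_force: 65.8
```

{"method": "play_rows", "body": {"increments": [[[0, 0, 0.01], [0, 0, 0]], [[0, 0, 0], [0, 0, 0]], [[0, 0, 0], [0, 0, 0]]]}}

```text
clock: 9.22
tool_pos: [0.4852, 0.2312, 0.014]
tcp_rot: [[0.979, -0.203, 0.0], [-0.203, -0.979, -0.0], [0.0, 0.0, -1.0]]
force: [-5.9, -2.6, 10.9]
grip_width: 0.0591
gripper_force: 66.5
```

{"method": "play_rows", "body": {"increments": [[[0, 0, -0.02], [0, 0, 0]], [[0, 0, 0], [0, 0, 0]], [[0, 0, 0], [0, 0, 0]]]}}

```text
clock: 9.47
tool_pos: [0.4853, 0.2312, 0.0141]
tcp_rot: [[0.979, -0.203, 0.001], [-0.203, -0.979, 0.0], [0.001, -0.0, -1.0]]
force: [-2.0, -0.6, 3.1]
grip_width: 0.0591
gripper_force: 65.5
```

{"method": "play_rows", "body": {"increments": [[[0, 0, 0], [0, 0, 0]], [[0, 0, 0], [0, 0, 0]], [[0, 0, 0], [0, 0, 0]], [[0, 0, 0], [0, 0, 0]], [[0, 0, 0], [0, 0, 0]], [[0, 0, 0], [0, 0, 0]], [[0, 0, 0], [0, 0, 0]], [[0, 0, 0], [0, 0, 0]]], "grip": 85}}

```text
clock: 10.13
tool_pos: [0.4851, 0.2311, 0.0138]
tcp_rot: [[0.979, -0.203, 0.0], [-0.203, -0.979, 0.0], [0.0, -0.0, -1.0]]
force: [-0.4, -0.1, 0.1]
grip_width: 0.0849
gripper_force: 0.0
```

{"method": "play_rows", "body": {"increments": [[[0, 0, -0.1], [0, 0, 0]], [[0, 0, -0.2], [0, 0, 0]], [[0, 0, -0.3], [0, 0, 0]], [[0, 0, -0.35], [0, 0, 0]], [[0, 0, -0.35], [0, 0, 0]], [[0, 0, -0.35], [0, 0, 0]], [[0, 0, -0.35], [0, 0, 0]], [[0, 0, -0.35], [0, 0, 0]], [[0, 0, -0.3], [0, 0, 0]], [[0, 0, -0.2], [0, 0, 0]], [[0, 0, 0], [0, 0, 0.1]], [[0, 0, 0], [0, 0, 0.1]], [[0, 0, 0], [0, 0, 0]]]}}

```text
clock: 11.22
tool_pos: [0.4851, 0.2311, 0.157]
tcp_rot: [[0.914, -0.405, 0.001], [-0.405, -0.914, 0.0], [0.001, -0.0, -1.0]]
force: [-0.4, 0.2, 0.1]
grip_width: 0.0853
gripper_force: 0.0
```

```bash
python3 -c "
from h import *
delta([.471,.0802,.16],-24)"
```

```text
pos [0.4851 0.2311 0.157 ] yaw -23.9 turn [-0.0005 -0.0006  0.0017] shift [ 0.97   2.872 -0.059] F [-0.43  0.24  0.09] M [ 0.043  0.029 -0.007] w 0.0853 t 11.2167
```

{"method": "play_rows", "body": {"increments": [[[0.12, 0.36, 0], [0, 0, 0]], [[0.12, 0.36, 0], [0, 0, 0]], [[0.12, 0.36, 0], [0, 0, 0]], [[0.12, 0.36, 0], [0, 0, 0]], [[0.12, 0.36, 0], [0, 0, 0]], [[0.12, 0.36, 0], [0, 0, 0]], [[0.12, 0.36, 0], [0, 0, 0]], [[0.13, 0.35, 0], [0, 0, 0]], [[0, 0, 0], [0, 0, 0]], [[0, 0, 0], [0, 0, 0]], [[0, 0, 0], [0, 0, 0]]]}}

```text
clock: 12.13
tool_pos: [0.4718, 0.0806, 0.1564]
tcp_rot: [[0.916, -0.401, 0.0], [-0.401, -0.916, 0.0], [-0.0, -0.0, -1.0]]
force: [0.8, -0.3, -0.4]
grip_width: 0.0851
gripper_force: 0.0
```

```bash
python3 - <<'E'
from h import *
delta([.471,.0802,.16],-24)
f=grab_frame("wrist"); pickle.dump(f,open("w4.pkl","wb"))
cv2.imwrite("pics/w4.png",cv2.resize(f["color"][:,:,::-1],(800,600),interpolation=cv2.INTER_CUBIC))
E
```

```text
pos [0.4718 0.0806 0.1564] yaw -23.63 turn [-0.0003  0.0001  0.0062] shift [-0.011  0.013 -0.072] F [ 0.8  -0.33 -0.44] M [ 0.069 -0.02   0.007] w 0.0851 t 12.1333
```

View pics/w4.png

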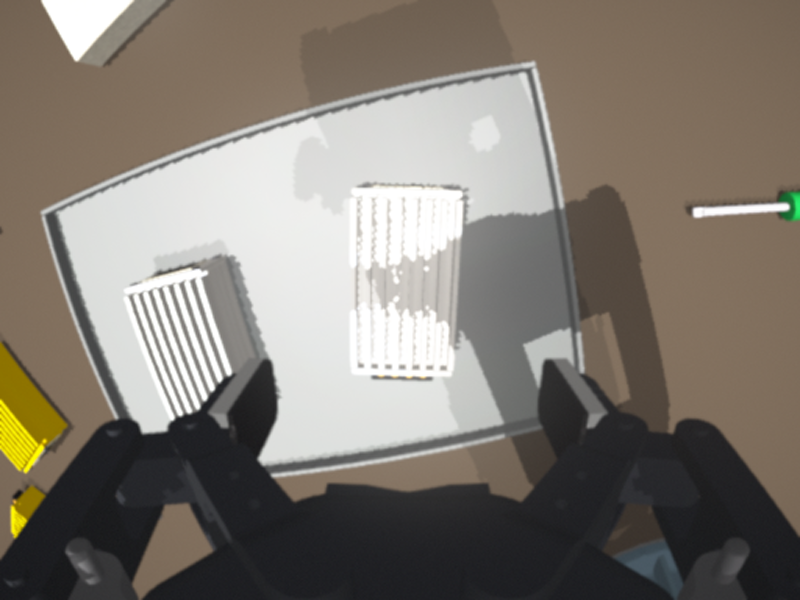

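Module a stands upright in the tray. Module b's top corners are at about (350,187), (465,190), (451,375) and (352,375).

```bash
python3 - <<'E'
from h import *
f=pickle.load(open("w4.pkl","rb"))
L=np.array([[.055,.03,.049],[.055,-.03,.049],[-.055,-.03,.049],[-.055,.03,.049]])
p=wfit(f,L,(np.array([(350,187),(465,190),(451,376),(352,376)])+.5)/1.5625-.5,[.47,.08,-.4])
delta([.5*p[0]+.5*.471,p[1]*.5+.04,.013],-24.5)
E
```

```text
[0.47228282 0.0816826 ] -25.29670300592154 [ 0.91  0.17 -1.35  0.28  0.55  0.6  -0.03 -1.16]
pos [0.4718 0.0808 0.1563] yaw -23.61 turn [-0.0003  0.0002  0.0149] shift [-3.000e-03  1.000e-03  2.867e+00] F [0.27 0.72 0.09] M [-0.019  0.021  0.029] w 0.0848 t 12.1833
```

{"method": "play_rows", "body": {"increments": [[[0, 0, 0.2], [0, 0, 0.02]], [[0, 0, 0.3], [0, 0, 0]], [[0, 0, 0.3], [0, 0, 0]], [[0, 0, 0.3], [0, 0, 0]], [[0, 0, 0.3], [0, 0, 0]], [[0, 0, 0.3], [0, 0, 0]], [[0, 0, 0.3], [0, 0, 0]], [[0, 0, 0.25], [0, 0, 0]], [[0, 0, 0.2], [0, 0, 0]], [[0, 0, 0.2], [0, 0, 0]], [[0, 0, 0.12], [0, 0, 0]], [[0, 0, 0.06], [0, 0, 0]], [[0, 0, 0], [0, 0, 0]], [[0, 0, 0], [0, 0, 0]], [[0, 0, 0], [0, 0, 0]]]}}

```text
clock: 13.43
tool_pos: [0.4724, 0.0802, 0.0154]
tcp_rot: [[0.907, -0.421, 0.001], [-0.421, -0.907, -0.0], [0.001, -0.0, -1.0]]
force: [0.6, -0.2, -0.3]
grip_width: 0.0851
gripper_force: 0.0
```

{"method": "play_rows", "body": {"increments": [[[0, 0, 0], [0, 0, 0]], [[0, 0, 0], [0, 0, 0]], [[0, 0, 0], [0, 0, 0]], [[0, 0, 0], [0, 0, 0]], [[0, 0, 0], [0, 0, 0]], [[0, 0, 0], [0, 0, 0]], [[0, 0, 0], [0, 0, 0]], [[0, 0, 0], [0, 0, 0]], [[0, 0, 0], [0, 0, 0]], [[0, 0, 0], [0, 0, 0]], [[0, 0, 0], [0, 0, 0]], [[0, 0, 0], [0, 0, 0]]], "grip": 50, "force": 70}}

```text
clock: 14.43
tool_pos: [0.4727, 0.0803, 0.0157]
tcp_rot: [[0.907, -0.421, 0.002], [-0.421, -0.907, 0.0], [0.002, -0.001, -1.0]]
force: [-1.0, 1.4, 6.0]
grip_width: 0.0592
gripper_force: 76.6
```

{"method": "play_rows", "body": {"increments": [[[0, 0, -0.05], [0, 0, 0]], [[0, 0, -0.1], [0, 0, 0]], [[0, 0, -0.2], [0, 0, 0]], [[0, 0, -0.25], [0, 0, 0]], [[0, 0, -0.25], [0, 0, 0]], [[0, 0, -0.25], [0, 0, 0]], [[0, 0, -0.25], [0, 0, 0]], [[0, 0, -0.25], [0, 0, 0]], [[0, 0, -0.2], [0, 0, 0]], [[0, 0, -0.15], [0, 0, 0]], [[0, 0, -0.05], [0, 0, 0]], [[0, 0, 0], [0, 0, 0]], [[0, 0, 0], [0, 0, 0]], [[0, 0, 0], [0, 0, 0]], [[0, 0, 0], [0, 0, 0]], [[0, 0, 0], [0, 0, 0]], [[0, 0, 0], [0, 0, 0]]]}}

```text
clock: 15.85
tool_pos: [0.4715, 0.0802, 0.1143]
tcp_rot: [[0.907, -0.421, -0.001], [-0.421, -0.907, 0.0], [-0.001, 0.0, -1.0]]
force: [0.5, 0.0, -4.9]
grip_width: 0.0594
gripper_force: 76.6
```

{"method": "play_rows", "body": {"increments": [[[0, 0, 0], [0, 0, 0]], [[0, 0, 0], [0, 0, 0]], [[0, 0, 0], [0, 0, 0]]]}}

```text
clock: 16.1
tool_pos: [0.4718, 0.0802, 0.1147]
tcp_rot: [[0.907, -0.421, -0.0], [-0.421, -0.907, 0.0], [-0.0, 0.0, -1.0]]
force: [-0.8, 0.7, -5.7]
grip_width: 0.0595
gripper_force: 76.6
```

```bash
python3 -c "
from h import *
delta([.471,.0802,.1],-31.85)"
```

```text
pos [0.4718 0.0802 0.1147] yaw -24.9 turn [0.000e+00 1.000e-04 1.159e-01] shift [-0.013  0.008  0.295] F [-0.76  0.71 -5.75] M [-0.038  0.002  0.084] w 0.0595 t 16.1
```

Module b reads about 5.3 N against 2.1 N for a, so b is the complete one. I'll refine the scanner pose with the base ellipse before the approach.

```bash
python3 - <<'E'
from h import *
q=lambda uv,s,x,y:(np.array(uv)+.5)/s-.5+[x,y]
H=.182
for zb in (.008,.015):
  p,r=fit([("top",[[-.026,.037,H],[-.026,-.037,H],[.024,.037,H],[.024,-.037,H],[0,0,zb]],q([(120,203),(290,293),(180,115),(333,200),(170,332)],8,310,110)),
 ("scene",[[-.026,.037,H],[-.026,-.037,H],[-.026,.037,.098],[0,0,zb]],q([(628,125),(515,45),(657,268),(602,390)],6,120-400/6,195))],[.75,-.2,-.4])
  print("sc",p[:2],np.degrees(p[2]),r.round(2))
c,s=np.cos(p[2]),np.sin(p[2]); u=np.array([c,s]); t=p[:2]-.182*u; print("spot",p[:2]-.126*u,"tcp",t)
delta([*(t-.03*u),.1307],np.degrees(p[2]))
E
```

```text
sc [ 0.72186528 -0.208151  ] -31.91527586863929 [-0.29  0.41 -1.62  0.48 -0.18 -1.16  0.55 -0.58 -0.08 -0.86 -0.6  -0.52
  0.68  0.41  0.05 -1.44 -1.06 -0.6 ]
sc [ 0.72204595 -0.20792401] -31.92153798071176 [-0.37  0.36 -1.69  0.43 -0.25 -1.21  0.48 -0.63  0.13 -1.48 -0.54 -0.46
  0.74  0.46  0.11 -1.38 -1.45 -2.2 ]
spot [ 0.61510055 -0.14130058] tcp [ 0.56756927 -0.11169016]
pos [0.4718 0.0802 0.1147] yaw -24.9 turn [0.000e+00 1.000e-04 1.171e-01] shift [ 3.056  2.244 -0.319] F [-0.76  0.71 -5.75] M [-0.038  0.002  0.084] w 0.0595 t 16.1
```

{"method": "play_rows", "body": {"increments": [[[0, 0, -0.05], [0, 0, 0.04]], [[0, 0, -0.1], [0, 0, 0.04]], [[0, 0, -0.1], [0, 0, 0.037]], [[0.1, 0.08, -0.07], [0, 0, 0]], [[0.2, 0.15, 0], [0, 0, 0]], [[0.25, 0.18, 0], [0, 0, 0]], [[0.25, 0.18, 0], [0, 0, 0]], [[0.25, 0.18, 0], [0, 0, 0]], [[0.25, 0.18, 0], [0, 0, 0]], [[0.25, 0.18, 0], [0, 0, 0]], [[0.25, 0.18, 0], [0, 0, 0]], [[0.25, 0.18, 0], [0, 0, 0]], [[0.25, 0.18, 0], [0, 0, 0]], [[0.25, 0.18, 0], [0, 0, 0]], [[0.25, 0.18, 0], [0, 0, 0]], [[0.2, 0.15, 0], [0, 0, 0]], [[0.06, 0.06, 0], [0, 0, 0]], [[0, 0, 0], [0, 0, 0]], [[0, 0, 0], [0, 0, 0]], [[0, 0, 0], [0, 0, 0]]]}}

```text
clock: 17.77
tool_pos: [0.542, -0.095, 0.1306]
tcp_rot: [[0.849, -0.528, -0.001], [-0.528, -0.849, 0.001], [-0.001, -0.0, -1.0]]
force: [0.1, -0.6, -5.2]
grip_width: 0.0588
gripper_force: 76.5
```

```bash
python3 - <<'E'
from h import *
delta([.5676,-.1117,.1307],-31.92)
f=grab_frame("wrist"); pickle.dump(f,open("w5.pkl","wb")); g=grab_frame("top"); s=grab_frame("scene"); pickle.dump((g,s),open("gs5.pkl","wb"))
A=cv2.resize(f["color"][0:170,130:430,::-1],(800,453),interpolation=cv2.INTER_CUBIC)
cv2.imwrite("pics/w5.png",A)
P=pts([.7219,-.2081,np.radians(-31.92)],[[-.026,.037,.182],[-.026,-.037,.182],[.024,.037,.182],[.024,-.037,.182],[0,0,.01]])
print(((wproj(f,P)-[130,0]+.5)*8/3-.5).round(0))
M=pts([.5425,-.0958,np.radians(-31.92)],[[.055,.03,.1637],[.055,-.03,.1637],[.055,.03,.119],[.055,-.03,.119]])
print(((wproj(f,M)-[130,0]+.5)*8/3-.5).round(0))
E
```

```text
pos [ 0.542  -0.095   0.1306] yaw -31.89 turn [-0.0002  0.0009  0.0005] shift [ 0.611  0.013 -0.003] F [ 0.11 -0.63 -5.19] M [ 0.003  0.02  -0.018] w 0.0588 t 17.7667
[[ 106. -421.]
 [ 598. -420.]
 [ 143. -556.]
 [ 561. -555.]
 [ 351. -119.]]
[[138. 377.]
 [560. 377.]
 [197. 348.]
 [502. 348.]]
```

View pics/w5.png

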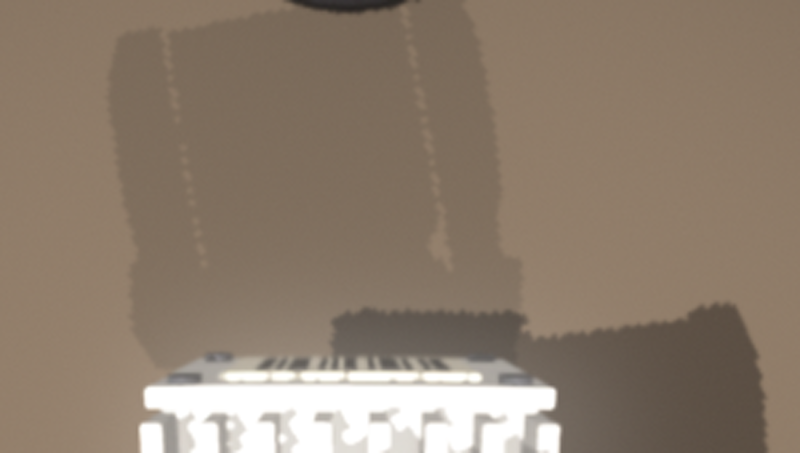

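The wrist view shows the module level and square (front corners at (145,387) and (557,387)). The scanner base's near edge is at (350,10), centred on the module's axis. Checking the depth of that edge against my scanner estimate:

```bash
python3 - <<'E'
from h import *
f=pickle.load(open("w5.pkl","rb"))
P=pts([.7219,-.2081,np.radians(-31.92)],[[-.05,0,0],[-.05,0,.01],[-.06,0,0]])
print(((wproj(f,P)-[130,0]+.5)*8/3-.5).round(0))
g,s=pickle.load(open("gs5.pkl","rb"))
b=cv2.resize(g["color"][100:200,270:360,::-1],(540,600),interpolation=cv2.INTER_CUBIC)
cv2.imwrite("pics/g5.png",b)
q=lambda X:((proj("top",X)-[270,100]+.5)*6-.5).round(0)
print(q(pts([.7219,-.2081,np.radians(-31.92)],[[-.026,.037,.182],[-.026,-.037,.182],[-.05,0,0]])))
print(q(pts([.542,-.095,np.radians(-31.9)],[[.055,.03,.1637],[.055,-.03,.1637]])))
E
```

```text
[[351.  16.]
 [351.   7.]
 [351.  42.]]
[[328. 215.]
 [448. 282.]
 [324. 376.]]
[[213. 431.]
 [309. 487.]]
```

View pics/g5.png

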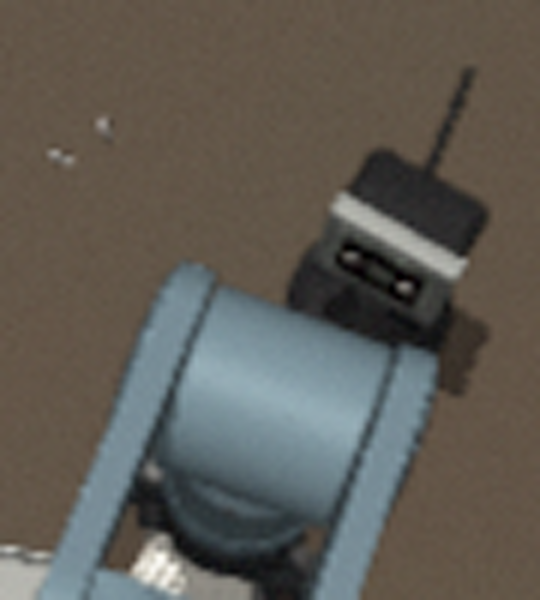

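The base depth and lateral position agree. I'll check the scanner yaw precisely from the bright top strip of the frame.

```bash
python3 - <<'E'
from h import *
def back(n,uv,z):
    f=d[n]; r=np.linalg.inv(f["camera_matrix"])@np.c_[uv,np.ones(len(uv))].T; r=f["R"].T@r; C=-f["R"].T@f["t"]
    return (C[:,None]+r*((z-C[2])/r[2]))[:2].T
for n,(x0,x1,y0,y1) in {"top":(322,350,128,150),"scene":(130,160,200,222)}.items():
    g=d[n]["color"][y0:y1,x0:x1].min(2).astype(float)
    for th in (120,135,150):
        v,u=np.where(g>th)
        P=back(n,np.c_[u+x0,v+y0],.182); w=g[v,u]-th
        m=np.average(P,axis=0,weights=w); c=np.cov(P.T,aweights=w); e,V=np.linalg.eigh(c); a=V[:,1]
        yaw=np.degrees(np.arctan2(a[1],a[0]))%180-90
        print(n,th,len(u),m.round(4),"yaw",-((-yaw)%180),"ext",np.sqrt(12*e))
E
```

```text
top 120 89 [ 0.7064 -0.2   ] yaw -31.78694601930132 ext [0.01038647 0.07518547]
top 135 73 [ 0.7062 -0.1998] yaw -31.89275430809456 ext [0.00912509 0.073979  ]
top 150 58 [ 0.7062 -0.1991] yaw -32.21530717162127 ext [0.00747918 0.07269923]
scene 120 118 [ 0.7051 -0.1971] yaw -31.72120423542136 ext [0.01224941 0.07740193]
scene 135 105 [ 0.7051 -0.1971] yaw -31.7338956073037 ext [0.01127648 0.07648461]
scene 150 87 [ 0.7051 -0.1972] yaw -31.808597226298573 ext [0.01013942 0.07476956]
```

Yaw confirmed at -31.8°. Final approach.

{"method": "play_rows", "body": {"increments": [[[0.05, 0, 0], [0, 0, 0]], [[0.1, 0, 0], [0, 0, 0]], [[0.12, 0, 0], [0, 0, 0]], [[0.12, 0.01, 0], [0, 0, 0]], [[0.12, 0, 0], [0, 0, 0]], [[0.09, 0, 0], [0, 0, 0]], [[0.05, 0, 0], [0, 0, 0]], [[0, 0, 0], [0, 0, 0]], [[0, 0, 0], [0, 0, 0]], [[0, 0, 0], [0, 0, 0]], [[0, 0, 0], [0, 0, 0]], [[0, 0, 0], [0, 0, 0]], [[0, 0, 0], [0, 0, 0]]]}}

```text
clock: 19.0
tool_pos: [0.5697, -0.1133, 0.1308]
tcp_rot: [[0.849, -0.529, 0.0], [-0.529, -0.849, -0.0], [0.0, 0.0, -1.0]]
force: [-0.6, -0.1, -4.6]
grip_width: 0.0591
gripper_force: 76.5
```

```bash
python3 -c "
from h import *
delta([.5693,-.1128,.1307],-31.85)"
```

```text
pos [ 0.5697 -0.1133  0.1308] yaw -31.91 turn [ 0.    -0.    -0.001] shift [-0.011 -0.004  0.003] F [-0.56 -0.06 -4.64] M [ 0.04   0.075 -0.007] w 0.0591 t 19.0
```

```bash
python3 -c "
from rig import *
print(close_job())"
```

```text
the job is handed in; nothing more can be done
None
```

I handed the job in at 19 s: the right module (about 5.3 N against 2.1 N for the left) is the complete one and is held square to the scanner window, about 10 cm away and level with it by my estimate, and the left one was set back in the tray and seen standing there.

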